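# Find the unfitted enclosure and push its cover open

### The arm

A 6-joint arm with a two-finger parallel gripper is mounted at the origin on the work surface. World frame = base frame: x ahead of the robot, y to its left, z up, the work surface at z = 0. Lengths are in m, angles in rad, forces in N, time in s.
With the tool pointing down it reaches from about 0.375 to 0.925 m from the base axis. Payload 5.7 kg.
Tool frame: the origin (TCP) lies at the very end of the fingers, on their centre line; the grasp point (between the pads) lies 19 mm behind it; x points along the fingers, y is the direction in which the jaws open and shut, and the axes are right-handed (so a half turn about x gives the same grasp; the last joint's range is limited). The gripper opens to 85 mm and grips with 20 to 120 N. Pads are 22 mm wide; open, the fingers measure 114 mm over their backs; the gripper's body (76 mm by 85 mm) begins 54 mm behind the grasp point. The pads swing forward as they close: fully open they stand 13 mm farther back than shut.
Start: joints at [-1.218, 0.359, 1.51, -0, 1.272, -0.115], TCP at [0.271, -0.536, 0.231] pointing down, gripper open.
Joint ranges: [-2.97, 2.97], [-1.01, 2.36], [0.21, 2.38], [-0.96, 4.11], [0.2, 2.71], [-2.98, 2.98]. Speed limits (rad/s): [2.39, 2.39, 3.14, 3.14, 3.14, 3.14].

### API

Orientations are given as [roll, pitch, yaw] about the fixed x, y, z axes, in that order (R = Rz(yaw) Ry(pitch) Rx(roll)).
In Python, from rig import env gives the robot as it stands.
- The arm moves only by the tool step_arm, never from a script. Its argument "rows" is a list of rows, each a list of 7 numbers: the shift along the tool's x, y, z in mm, then the turn, a rotation vector about the tool's x, y, z in rad, then the finger opening in mm, from 0 to 85.4. A call has exactly 5 rows; each row is the pose to reach, as a shift and turn from the pose commanded when the call began, along the tool's axes at that moment; what a row does not reach only later rows make up. A row lasts 1/12 s, in which the tool goes at most 41.7 mm and 7.16 degrees, less where a joint would pass 70% of its speed; a pose out of reach is approached as far as the arm can. A call with a gripper value outside its range is refused whole. The fingers move at their own pace and stop on an object; the grip force is fixed at half the most. Time passes only in rows, so rows that repeat a pose let the fingers close, or fill a call up. It gives the time, the measured TCP pose, the force and the opening at its end, in the units of the state.
- env.get_obs(): the state, without advancing time (a new reading comes with each control period).
- env.get_image(name): name is "scene" or "top" or "wrist"; returns a dict with "frame" (480x640x3 uint8, red, green, blue), "K" (3x3 intrinsics, pixels), "R" (3x3) and "t" (3): a world point X has camera coordinates R X + t; the wrist camera has in their place "mount" (4x4, takes a point from camera to tool coordinates, whose origin is the TCP and whose axes are the tool frame's). Camera axes: x right, y down, z forward; pixel columns grow to the right and rows downward; lengths in m; the calibration is good to about 2 mm. The wrist camera is an equidistant fisheye: a pixel r from the principal point sees the ray r / f radians off the axis. A picture is of the moment at which its call begins: read the wrist's pose just before it. There is no depth.
- env.job_done(): hands the job in, once; it reports no verdict.
The state is a dict: "time": time; "joints": joint angles; "dq": joint speeds; "effort": joint torques, N m; "tcp_pos": TCP position; "orientation": TCP orientation; "wrist_force": force on the tool from outside, world axes, zero at the start; "ft_torque": the same for the moment, N m; "gripper_width": finger opening in m.
Only numpy, scipy, OpenCV 4.12 (cv2) and the standard library are available. Lean on these libraries where they do the work, as an engineer would, in place of code of your own. Each camera call takes 0.05 s, during which the arm holds its last target.

### The job

Three of the four yellow-topped enclosures screwed to the bench already have their insert fitted, so their covers are firm; one is still empty and its cover rocks. Press gently with the fingertips on the round black pad of one cover after another to find the one that gives, push that cover down until it stands wide open, and leave it open. Leave the loose parts lying around where they are, and grasp or lift nothing.

Things in the scene. Friction and masses are not known exactly. Their poses are not given: they have to be found in the camera images.
- box_1: One of four identical enclosures screwed to the bench: open-topped box, black below, yellow above, 140 (own x) x 92 (own y) x 80 mm high, walls 6 mm. Origin at the centre of its underside, z up. Its +x end is the one with the black pad; it may point away from or towards the robot. The yellow cover, 124 x 76 x 5 mm, lies flush inside the rim, its top 80 mm above the bench.
- cover_1 (a joint): Angle of box_1's cover (rad): 0 shut, 0.85 at its stop, 0.5 and more is wide open. The pivot runs along the box's y, 8 mm to the -x side of its middle (thin black line), 77.5 mm above the bench. The padded end turns down into the box, the other end rises up to 41 mm; never the other way. A free cover moves at about 1.2 N on the pad and stays where it is left; a fitted one is firm: 2 mm at 5 N, 6 mm at 20 N, springing back.
- pad_1 (a point): Centre of the flat round black pad, 28 mm across, on top of box_1's cover: the place to press, 42 mm from the pivot towards the box's +x end; moves with the cover, 80 mm above the bench when shut. Pressed straight down here, a free cover is 0.5 to 0.8 rad open when the fingertips are 30 mm below the rim, and meets its stop at 35 to 48 mm.
- box_2: One of four identical enclosures screwed to the bench: open-topped box, black below, yellow above, 140 (own x) x 92 (own y) x 80 mm high, walls 6 mm. Origin at the centre of its underside, z up. Its +x end is the one with the black pad; it may point away from or towards the robot. The yellow cover, 124 x 76 x 5 mm, lies flush inside the rim, its top 80 mm above the bench.
- cover_2 (a joint): Angle of box_2's cover (rad): 0 shut, 0.85 at its stop, 0.5 and more is wide open. The pivot runs along the box's y, 8 mm to the -x side of its middle (thin black line), 77.5 mm above the bench. The padded end turns down into the box, the other end rises up to 41 mm; never the other way. A free cover moves at about 1.2 N on the pad and stays where it is left; a fitted one is firm: 2 mm at 5 N, 6 mm at 20 N, springing back.
- pad_2 (a point): Centre of the flat round black pad, 28 mm across, on top of box_2's cover: the place to press, 42 mm from the pivot towards the box's +x end; moves with the cover, 80 mm above the bench when shut. Pressed straight down here, a free cover is 0.5 to 0.8 rad open when the fingertips are 30 mm below the rim, and meets its stop at 35 to 48 mm.
- box_3: One of four identical enclosures screwed to the bench: open-topped box, black below, yellow above, 140 (own x) x 92 (own y) x 80 mm high, walls 6 mm. Origin at the centre of its underside, z up. Its +x end is the one with the black pad; it may point away from or towards the robot. The yellow cover, 124 x 76 x 5 mm, lies flush inside the rim, its top 80 mm above the bench.
- cover_3 (a joint): Angle of box_3's cover (rad): 0 shut, 0.85 at its stop, 0.5 and more is wide open. The pivot runs along the box's y, 8 mm to the -x side of its middle (thin black line), 77.5 mm above the bench. The padded end turns down into the box, the other end rises up to 41 mm; never the other way. A free cover moves at about 1.2 N on the pad and stays where it is left; a fitted one is firm: 2 mm at 5 N, 6 mm at 20 N, springing back.
- pad_3 (a point): Centre of the flat round black pad, 28 mm across, on top of box_3's cover: the place to press, 42 mm from the pivot towards the box's +x end; moves with the cover, 80 mm above the bench when shut. Pressed straight down here, a free cover is 0.5 to 0.8 rad open when the fingertips are 30 mm below the rim, and meets its stop at 35 to 48 mm.
- box_4: One of four identical enclosures screwed to the bench: open-topped box, black below, yellow above, 140 (own x) x 92 (own y) x 80 mm high, walls 6 mm. Origin at the centre of its underside, z up. Its +x end is the one with the black pad; it may point away from or towards the robot. The yellow cover, 124 x 76 x 5 mm, lies flush inside the rim, its top 80 mm above the bench.
- cover_4 (a joint): Angle of box_4's cover (rad): 0 shut, 0.85 at its stop, 0.5 and more is wide open. The pivot runs along the box's y, 8 mm to the -x side of its middle (thin black line), 77.5 mm above the bench. The padded end turns down into the box, the other end rises up to 41 mm; never the other way. A free cover moves at about 1.2 N on the pad and stays where it is left; a fitted one is firm: 2 mm at 5 N, 6 mm at 20 N, springing back.
- pad_4 (a point): Centre of the flat round black pad, 28 mm across, on top of box_4's cover: the place to press, 42 mm from the pivot towards the box's +x end; moves with the cover, 80 mm above the bench when shut. Pressed straight down here, a free cover is 0.5 to 0.8 rad open when the fingertips are 30 mm below the rim, and meets its stop at 35 to 48 mm.
- button_head: Loose bystander, not to be disturbed: red mushroom push-button head standing on its threaded shank, 38 mm wide, 45 mm high. Origin at its underside.
- plug: Loose bystander, not to be disturbed: green plug, 18 x 36 x 24 mm. Origin at its underside.
- gland_nut: Loose bystander, not to be disturbed: brass ring nut lying flat, 36 mm across, 12 mm high. Origin at its underside.
- terminal_strip: Loose bystander, not to be disturbed: grey and white terminal strip, 22 x 56 x 26 mm. Origin at its underside.
- screwdriver: Loose bystander, not to be disturbed: screwdriver lying on the bench to the right of the enclosures, about 200 mm long.
- screw_jar: Loose bystander, not to be disturbed: clear jar with black lid, 56 mm across, 70 mm high. Origin at its underside.
- stop_unit: Loose bystander, not to be disturbed: finished stop-button unit, black and yellow with a red button, 72 x 72 x 92 mm. Origin at its underside.
Things that resemble listed ones, but are neither listed nor needed, are in the scene too. What is shaped like the box_4 but white is not meant.

How it is judged:
At the end, for the whole second after the job is handed in: One cover, the one that is free, stands open by more than 0.5 rad (its stop is at 0.85) and is at rest; the other three are shut (under 0.12 rad); every loose part is within 30 mm of where it started (((value of joint cover_1 above 0.5 rad and value of joint each of cover_2, cover_3, cover_4 below 0.12 rad and velocity of joint cover_1 below 0.1 rad/s) or (value of joint cover_2 above 0.5 rad and value of joint each of cover_1, cover_3, cover_4 below 0.12 rad and velocity of joint cover_2 below 0.1 rad/s) or (value of joint cover_3 above 0.5 rad and value of joint each of cover_1, cover_2, cover_4 below 0.12 rad and velocity of joint cover_3 below 0.1 rad/s) or (value of joint cover_4 above 0.5 rad and value of joint each of cover_1, cover_2, cover_3 below 0.12 rad and velocity of joint cover_4 below 0.1 rad/s)) and distance of each of button_head, plug, gland_nut, terminal_strip, screwdriver, screw_jar, stop_unit from where it was at the start of the episode below 0.03 m); the robot touches nothing.
It fails at once if an enclosure or its cover is pressed with more than 40 N (contact force between any of the arm, the fingers and box_1 above 40 N or contact force between any of the arm, the fingers and box_2 above 40 N or contact force between any of the arm, the fingers and box_3 above 40 N or contact force between any of the arm, the fingers and box_4 above 40 N).
It fails at once if a loose part is pushed or lifted more than 30 mm from its place (distance of any of button_head, plug, gland_nut, terminal_strip, screwdriver, screw_jar, stop_unit from where it was at the start of the episode above 0.03 m).
It also fails if it takes over 48 s, if anything falls off the work surface, if the arm or the gripper's body presses on something with over 40 N, if the wrist force passes 120 N, or if a joint passes its speed limit or range.

## Working session

There is one attempt and no reset: what is moved stays moved. The work goes in short steps, Python scripts to look and compute and a tool call to move; the robot and the scene stay as the last step left them, time stands still between calls to the robot, and variables do not carry over. Pictures are saved under pics/ and viewed, and the job is handed in when it is done.

Besides the shell and the picture viewer there is one more tool, called after "Request:" as name(argument=value, ...), one argument or row to a line, values as JSON. step_arm: Moves the arm, as the interface text tells. Its arguments: {"type":"object","properties":{"rows":{"type":"array"}},"required":["rows"]}

```bash
mkdir -p pics; ls; python3 - <<'E'
from rig import env
import cv2
print(env.get_obs())
for n in ("scene","top"):
    d=env.get_image(n); cv2.imwrite(f"pics/{n}0.png",d["frame"][:,:,::-1]); print(n,d["K"],d["R"],d["t"])
E
```

```text
pics
{'time': 0.0, 'joints': array([-1.21811249e+00,  3.59512560e-01,  1.51141436e+00, -9.02622362e-06,
        1.27250320e+00, -1.15148421e-01]), 'dq': array([ 1.43841241e-03,  4.32832876e-05, -4.70550779e-04, -1.33740772e-03,
        8.21492640e-04, -2.29723874e-03]), 'effort': array([ 2.30750062e-03, -5.27618480e+01, -2.78625083e+01,  2.82276619e-05,
        1.32450537e-02, -1.14373850e-05]), 'tcp_pos': array([ 0.27030295, -0.534914  ,  0.23045596]), 'orientation': array([-1.68125207,  1.56895883,  1.92817551]), 'wrist_force': array([-0.15698953, -0.33666388,  0.01972166]), 'ft_torque': array([ 0.00690272, -0.01209405,  0.0325017 ]), 'gripper_width': 0.08547884824975055}
scene [[487.57447719   0.         321.72062074]
 [  0.         487.57447719 237.56583787]
 [  0.           0.           1.        ]] [[-0.3096281   0.95085249 -0.00316061]
 [ 0.68275839  0.22001213 -0.69673212]
 [-0.6617941  -0.21788578 -0.71732445]] [ 0.22443504 -0.31629486  1.48139102]
top [[492.92627354   0.         321.29860488]
 [  0.         492.92627354 243.62676004]
 [  0.           0.           1.        ]] [[-0.01963063 -0.99980642 -0.00132847]
 [-0.98984104  0.01962207 -0.14081795]
 [ 0.14081676 -0.00144938 -0.99003462]] [-0.03680439  0.56811818  1.05907053]
```

View pics/top0.png

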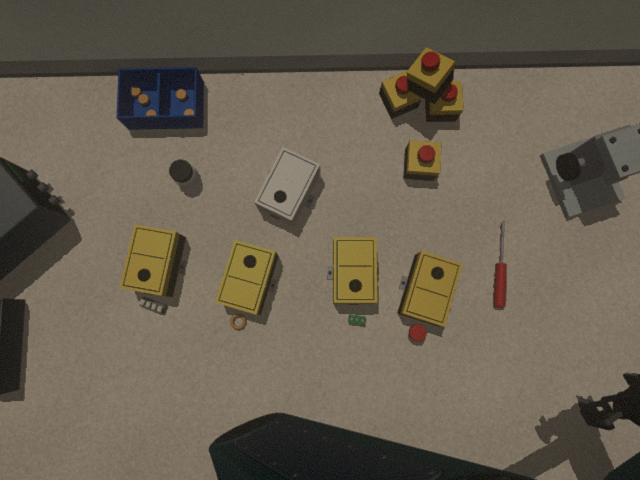

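View pics/scene0.png

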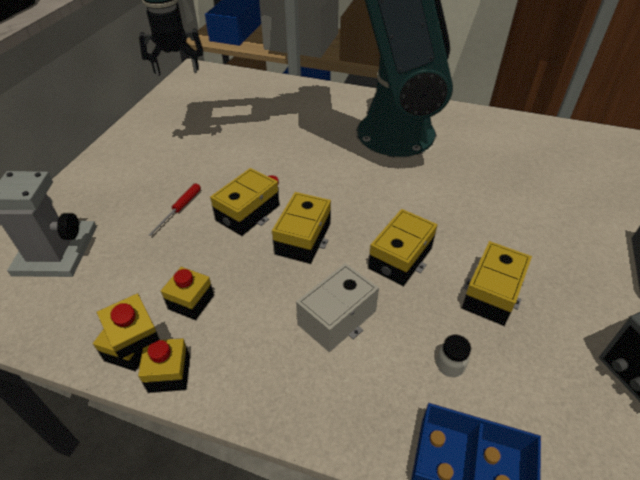

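The top view shows four yellow boxes, with pads at about (144,275), (250,262), (355,286) and (437,273). The white look-alike at (287,184) is not meant. Next I'll measure the pads and check them in an enlarged crop.

```bash
cat > h.py <<'E'
import numpy as np,cv2
def ray2plane(d,u,v,z):
    K,R,t=d["K"],d["R"],d["t"]
    c=-R.T@t; r=R.T@np.linalg.inv(K)@np.array([u,v,1.]); return c+r*(z-c[2])/r[2]
def proj(d,X):
    p=d["R"]@X+d["t"]; p=d["K"]@p; return p[:2]/p[2]
E
python3 - <<'E'
from rig import env
from h import *
d=env.get_image("top"); im=d["frame"]; hsv=cv2.cvtColor(im,cv2.COLOR_RGB2HSV)
y=cv2.inRange(hsv,(18,110,60),(35,255,255))
y=cv2.morphologyEx(y,cv2.MORPH_CLOSE,np.ones((3,3)))
big=cv2.resize(im[215:345,100:480],None,fx=2,fy=2,interpolation=cv2.INTER_CUBIC)[:,:,::-1].copy()
n,l,st,ce=cv2.connectedComponentsWithStats(y)
for i in range(1,n):
    if st[i,4]<1000: continue
    cs,_=cv2.findContours((l==i).astype('uint8'),cv2.RETR_EXTERNAL,2)
    rect=cv2.minAreaRect(cs[0]); cor=cv2.boxPoints(rect)
    full=cv2.drawContours(np.zeros_like(y),cs,-1,255,-1)
    full=cv2.erode(full,np.ones((5,5)))
    g=im.max(2).astype(float)
    blk=((full>0)&(im[:,:,0]<90)).astype('uint8'); blk=cv2.morphologyEx(blk,cv2.MORPH_OPEN,np.ones((5,5)))
    m=cv2.connectedComponentsWithStats(blk)
    if m[0]<2: print('nopad',ce[i]);continue
    j=1+np.argmax(m[2][1:,4]); p=m[3][j]
    W=np.array([ray2plane(d,*c,.08) for c in cor]); P=ray2plane(d,*p,.08); C=W.mean(0)
    e=[np.linalg.norm(W[k]-W[(k+1)%4]) for k in range(4)]
    ax=W[1]-W[0] if e[0]>e[1] else W[2]-W[1]; ax/=np.linalg.norm(ax); ax*=np.sign(ax@(P-C))
    print(p.round(1),m[2][j,4],'pad',P.round(4),'cen',C.round(4),'edges',np.round(e,3),'yaw',np.arctan2(ax[1],ax[0]).round(3),'pad along',((P-C)@ax).round(4),'exp34; padfromcen',(C+.034*ax).round(4))
    q=((p-[100,215])*2).astype(int); cv2.circle(big,tuple(map(int,q)),2,(0,0,255),-1)
    for c in cor: cv2.circle(big,tuple(int(v) for v in (c-[100,215])*2),2,(255,0,0),-1)
cv2.imwrite("pics/crop1.png",big)
E
```

```text
[409.  98.] 25 pad [ 0.8875 -0.251   0.08  ] cen [ 0.9344 -0.2746  0.08  ] edges [0.182 0.094 0.181 0.093] yaw 2.227 pad along 0.0473 exp34; padfromcen [ 0.9137 -0.2477  0.08  ]
[143.6 274.7] 126 pad [0.5024 0.3319 0.08  ] cen [0.5349 0.3208 0.08  ] edges [0.144 0.102 0.143 0.1  ] yaw 2.953 pad along 0.0341 exp34; padfromcen [0.5015 0.3272 0.08  ]
[354.9 285.4] 130 pad [ 0.4706 -0.1176  0.08  ] cen [ 0.5041 -0.1187  0.08  ] edges [0.141 0.095 0.141 0.093] yaw 3.119 pad along 0.0335 exp34; padfromcen [ 0.4701 -0.1179  0.08  ]
[249.5 261.2] 125 pad [0.5266 0.1062 0.08  ] cen [0.4943 0.115  0.08  ] edges [0.141 0.096 0.141 0.095] yaw -0.285 pad along 0.0335 exp34; padfromcen [0.5269 0.1055 0.08  ]
[437.  272.6] 128 pad [ 0.4944 -0.2931  0.08  ] cen [ 0.4618 -0.28    0.08  ] edges [0.144 0.098 0.143 0.097] yaw -0.336 pad along 0.0351 exp34; padfromcen [ 0.4939 -0.2912  0.08  ]
```

View pics/crop1.png

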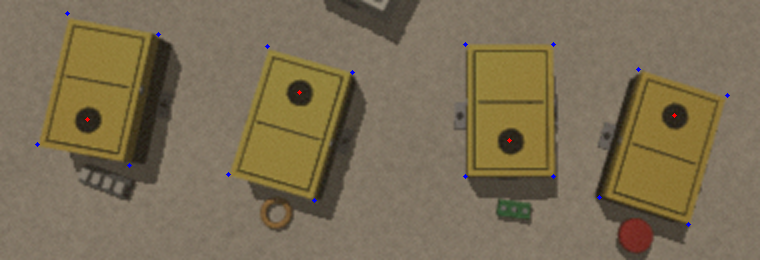

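```bash
cat >> h.py <<'E'
from scipy.spatial.transform import Rotation as Ro
PADS=dict(A=(.5024,.3319),B=(.5266,.1062),C=(.4706,-.1176),D=(.4944,-.2931))
def delta(o,X): 
    R=Ro.from_euler('xyz',o["orientation"]).as_matrix()
    return (R.T@(np.array(X)-o["tcp_pos"])*1000).round(1),R
E
python3 - <<'E'
from rig import env
from h import *
o=env.get_obs()
for k in "DCBA": print(k,delta(o,(*PADS[k],.1))[0])
print(delta(o,(0,0,0))[1].round(3))
E
```

```text
D [ 130.8 -114.7 -309. ]
C [ 131.1 -282.1 -366.9]
B [ 131.4 -456.6 -517.8]
A [ 131.7 -668.9 -598. ]
[[-0.001  0.451 -0.893]
 [ 0.001 -0.893 -0.451]
 [-1.    -0.002 -0.   ]]
```

Request:
step_arm(
  rows=[
    [0,-14,-38,0,0,0,0],
    [0,-28,-75,0,0,0,0],
    [10,-42,-112,0,0,0,0],
    [20,-56,-150,0,0,0,0],
    [30,-70,-186,0,0,0,0],
  ],
)

```text
time: 0.57
tcp_pos: [0.406, -0.3877, 0.2009]
orientation: [2.667, 1.57, -0.007]
wrist_force: [0.1, -0.6, 0.5]
gripper_width: 0.0256
```

Request:
step_arm(
  rows=[
    [20,-13,-35,0,0,0,0],
    [40,-26,-70,0,0,0,0],
    [60,-38,-100,0,0,0,0],
    [80,-45,-123,0,0,0,0],
    [80,-45,-123,0,0,0,0],
  ],
)

```text
time: 0.98
tcp_pos: [0.4949, -0.2884, 0.1174]
orientation: [-1.386, 1.564, 2.226]
wrist_force: [-0.5, 0.8, 0.5]
gripper_width: 0.0004
```

```bash
cat > s.py <<'E'
from rig import env
from h import *
import sys
o=env.get_obs()
for k in sys.argv[1]: print(k,delta(o,(*PADS[k],.08))[0])
print(o["tcp_pos"].round(4),o["wrist_force"].round(2),o["gripper_width"],o["time"])
d=env.get_image("wrist"); cv2.imwrite(sys.argv[2],d["frame"][:,:,::-1])
E
python3 s.py D pics/w1.png
```

```text
D [37.4  4.2  2.6]
[ 0.4949 -0.2884  0.1174] [-0.51  0.82  0.48] 0.00039007794787375086 0.9833
```

View pics/w1.png

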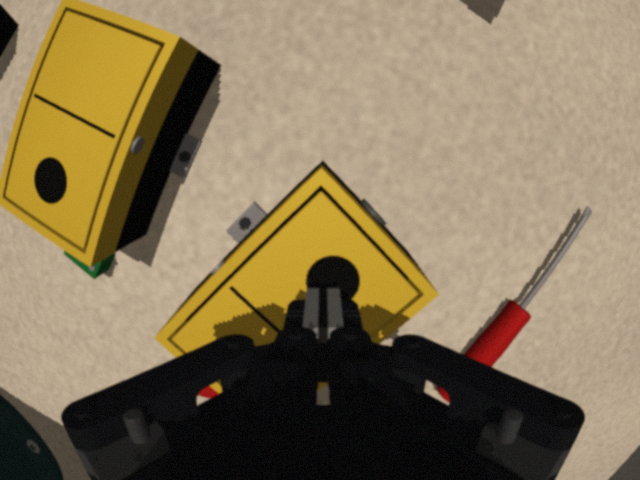

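The wrist view shows the shut fingertips at about (322,300), just above the pad at (333,280) of the rightmost box D, which agrees with the measurement.

Request:
step_arm(
  rows=[
    [10,4,2,0,0,0,0],
    [22,4,2,0,0,0,0],
    [30,4,2,0,0,0,0],
    [32,4,2,0,0,0,0],
    [32,4,2,0,0,0,0],
  ],
)

```text
time: 1.45
tcp_pos: [0.4936, -0.2988, 0.0889]
orientation: [-1.025, 1.57, 2.583]
wrist_force: [-0.2, 0.2, 0.3]
gripper_width: -0.0003
```

Request:
step_arm(
  rows=[
    [1,0,0,0,0,0,0],
    [3,0,0,0,0,0,0],
    [5,0,0,0,0,0,0],
    [7,0,0,0,0,0,0],
    [7,0,0,0,0,0,0],
  ],
)

```text
time: 1.87
tcp_pos: [0.4944, -0.2979, 0.0821]
orientation: [-1.231, 1.57, 2.379]
wrist_force: [-0.3, 0.1, -0.4]
gripper_width: 0.0002
```

Request:
step_arm(
  rows=[
    [0,-4,-2,0,0,0,0],
    [1,-4,-2,0,0,0,0],
    [3,-4,-2,0,0,0,0],
    [5,-4,-2,0,0,0,0],
    [5,-4,-2,0,0,0,0],
  ],
)

```text
time: 2.28
tcp_pos: [0.4947, -0.2932, 0.0781]
orientation: [-2.975, 1.57, 0.634]
wrist_force: [-1.9, 2.9, 11.7]
gripper_width: -0.0003
```

D is firm: 11.7 N at about 2 mm. Next is C.

Request:
step_arm(
  rows=[
    [-25,0,0,0,0,0,0],
    [-35,-36,-12,0,0,0,0],
    [-35,-73,-25,0,0,0,0],
    [-35,-109,-38,0,0,0,0],
    [-35,-140,-48,0,0,0,0],
  ],
)

```text
time: 2.7
tcp_pos: [0.4736, -0.145, 0.1124]
orientation: [-2.413, 1.57, 1.196]
wrist_force: [0.3, 0.3, 0.5]
gripper_width: 0.0001
```

Request:
step_arm(
  rows=[
    [0,-27,-10,0,0,0,0],
    [10,-27,-10,0,0,0,0],
    [20,-27,-10,0,0,0,0],
    [20,-27,-10,0,0,0,0],
    [20,-27,-10,0,0,0,0],
  ],
)

```text
time: 3.12
tcp_pos: [0.4709, -0.1191, 0.0916]
orientation: [-0.649, 1.57, 2.959]
wrist_force: [-0.2, -0.2, 0.2]
gripper_width: -0.0001
```

```bash
python3 s.py C pics/w2.png
```

```text
C [11.6 -1.5 -0.4]
[ 0.4709 -0.1191  0.0916] [-0.25 -0.22  0.2 ] -0.00013492355798107593 3.1167
```

Request:
step_arm(
  rows=[
    [4,0,0,0,0,0,0],
    [8,0,0,0,0,0,0],
    [11,0,0,0,0,0,0],
    [13,0,0,0,0,0,0],
    [13,0,0,0,0,0,0],
  ],
)

```text
time: 3.58
tcp_pos: [0.4707, -0.1185, 0.0788]
orientation: [-0.864, 1.57, 2.745]
wrist_force: [0.3, -0.5, 0.5]
gripper_width: 0.0001
```

Request:
step_arm(
  rows=[
    [1,0,0,0,0,0,0],
    [2,0,0,0,0,0,0],
    [3,0,0,0,0,0,0],
    [3,0,0,0,0,0,0],
    [3,0,0,0,0,0,0],
  ],
)

```text
time: 4.0
tcp_pos: [0.4709, -0.1182, 0.0763]
orientation: [-2.203, 1.571, 1.406]
wrist_force: [-1.1, 0.3, -0.3]
gripper_width: 0.0
```

Request:
step_arm(
  rows=[
    [1,0,0,0,0,0,0],
    [2,0,0,0,0,0,0],
    [3,0,0,0,0,0,0],
    [4,0,0,0,0,0,0],
    [4,0,0,0,0,0,0],
  ],
)

```text
time: 4.42
tcp_pos: [0.4712, -0.1183, 0.0722]
orientation: [2.896, 1.57, 0.223]
wrist_force: [0.5, 0.2, 1.4]
gripper_width: -0.0001
```

```bash
python3 s.py C pics/w3.png; python3 - <<'E'
from rig import env
from h import *
d=env.get_image("scene")
cv2.imwrite("pics/s3.png",cv2.resize(d["frame"][170:300,200:460],None,fx=3,fy=3,interpolation=2)[:,:,::-1])
E
```

```text
C [-7.8 -0.9  0.2]
[ 0.4712 -0.1183  0.0722] [0.47 0.21 1.36] -0.00010401659405731663 4.4167
```

View pics/s3.png

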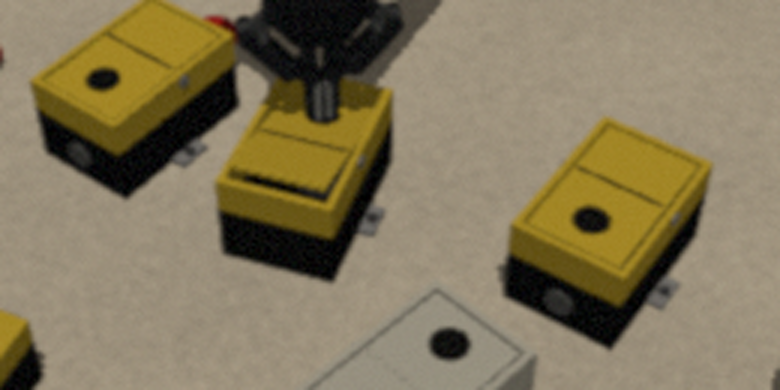

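View pics/w3.png

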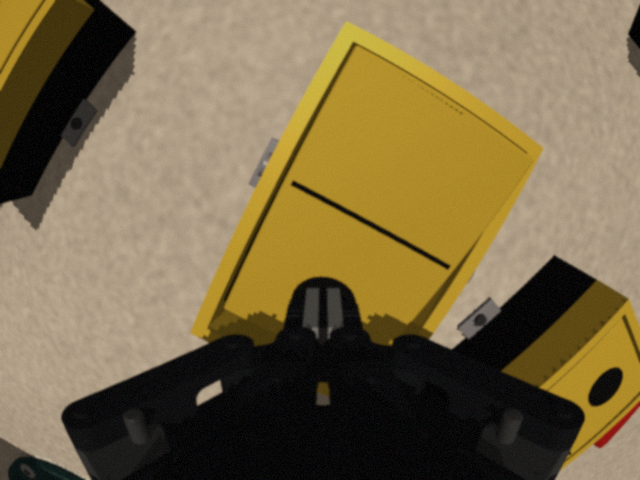

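C gives. The far end of its cover has already risen, seen in the scene crop at (290,180), at only about 1.4 N. I'll push it on down.

Request:
step_arm(
  rows=[
    [3,0,0,0,0,0,0],
    [6,0,0,0,0,0,0],
    [9,0,0,0,0,0,0],
    [12,0,0,0,0,0,0],
    [15,0,0,0,0,0,0],
  ],
)

```text
time: 4.93
tcp_pos: [0.4708, -0.1183, 0.0569]
orientation: [-0.892, 1.57, 2.718]
wrist_force: [-0.0, 0.3, 1.1]
gripper_width: -0.0002
```

Request:
step_arm(
  rows=[
    [2,0,0,0,0,0,0],
    [4,0,0,0,0,0,0],
    [6,0,0,0,0,0,0],
    [8,0,0,0,0,0,0],
    [10,0,0,0,0,0,0],
  ],
)

```text
time: 5.35
tcp_pos: [0.4709, -0.1183, 0.0471]
orientation: [-1.358, 1.571, 2.251]
wrist_force: [-0.5, 0.3, 2.5]
gripper_width: 0.0001
```

Request:
step_arm(
  rows=[
    [1,0,0,0,0,0,0],
    [2,0,0,0,0,0,0],
    [3,0,0,0,0,0,0],
    [3,0,0,0,0,0,0],
    [3,0,0,0,0,0,0],
  ],
)

```text
time: 5.77
tcp_pos: [0.4708, -0.1183, 0.0442]
orientation: [-1.036, 1.57, 2.573]
wrist_force: [0.7, -0.1, 0.2]
gripper_width: 0.0001
```

```bash
python3 s.py C pics/w4.png; python3 - <<'E'
from rig import env
from h import *
d=env.get_image("scene")
cv2.imwrite("pics/s4.png",cv2.resize(d["frame"][150:300,200:460],None,fx=3,fy=3,interpolation=2)[:,:,::-1])
E
```

```text
C [-35.8  -0.7  -0.1]
[ 0.4708 -0.1183  0.0442] [ 0.72 -0.09  0.25] 5.1810268753988845e-05 5.7667
```

View pics/s4.png

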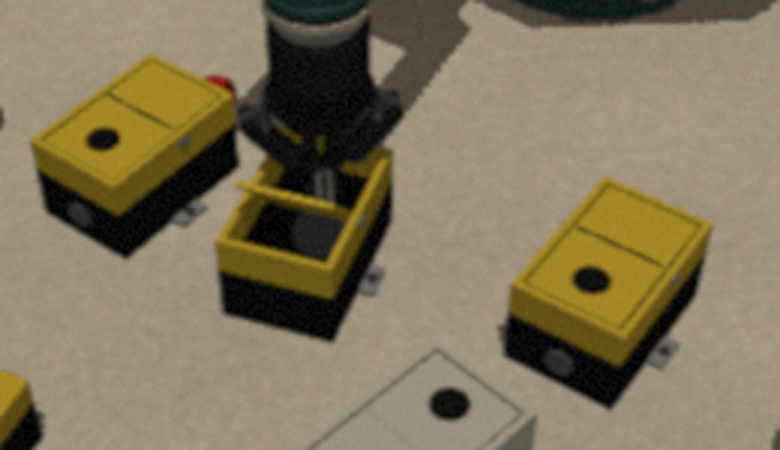

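The cover stands wide open, seen edge-on at (295,195). Now I'll retract straight up.

Request:
step_arm(
  rows=[
    [-10,0,0,0,0,0,0],
    [-30,0,0,0,0,0,0],
    [-60,0,0,0,0,0,0],
    [-95,0,0,0,0,0,0],
    [-130,0,0,0,0,0,0],
  ],
)

```text
time: 6.28
tcp_pos: [0.4702, -0.118, 0.1761]
orientation: [-0.946, 1.57, 2.664]
wrist_force: [0.7, -0.2, 0.3]
gripper_width: 0.0004
```

Request:
step_arm(
  rows=[
    [-20,30,20,0,0,0,0],
    [-30,60,40,0,0,0,0],
    [-30,90,60,0,0,0,0],
    [-30,110,80,0,0,0,0],
    [-30,110,80,0,0,0,0],
  ],
)

```text
time: 6.7
tcp_pos: [0.4489, -0.2576, 0.2059]
orientation: [1.526, 1.566, -1.151]
wrist_force: [0.4, -0.3, 0.2]
gripper_width: 0.0002
```

```bash
python3 - <<'E'
from rig import env
from h import *
d=env.get_image("scene")
a=cv2.resize(d["frame"][150:300,200:460],None,fx=3,fy=3,interpolation=2)
cv2.imwrite("pics/s5.png",a[:,:,::-1])
cv2.imwrite("pics/t5.png",env.get_image("top")["frame"][:,:,::-1])
# cover angle: rising edge line at -x end: box C yaw 3.119, cen (.5041,-.1187)
yaw=3.119;c=np.array([.5041,-.1187]);ex=np.array([np.cos(yaw),np.sin(yaw)]);ey=np.array([-ex[1],ex[0]])
for th in (.5,.7,.85):
  for s in(-38,38):
    lx=-8-54*np.cos(th)-2.5*0; z=77.5+54*np.sin(th)
    p=c+(lx*ex+s*ey)/1000
    u=proj(d,np.array([*p,z/1000])); print(th,s,((u-[200,150])*3).round())
o=env.get_obs();print(o["tcp_pos"],o["wrist_force"],o["time"])
E
```

```text
0.5 -38 [327. 230.]
0.5 38 [230. 206.]
0.7 -38 [330. 215.]
0.7 38 [232. 192.]
0.85 -38 [333. 204.]
0.85 38 [235. 181.]
[ 0.44871527 -0.25321302  0.20486297] [ 1.12831908 -0.13206673 -0.69171746] 6.8
```

View pics/s5.png

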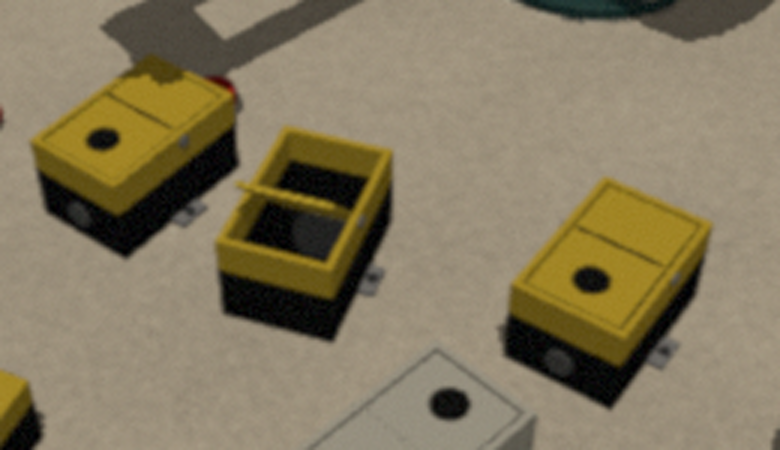

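View pics/t5.png

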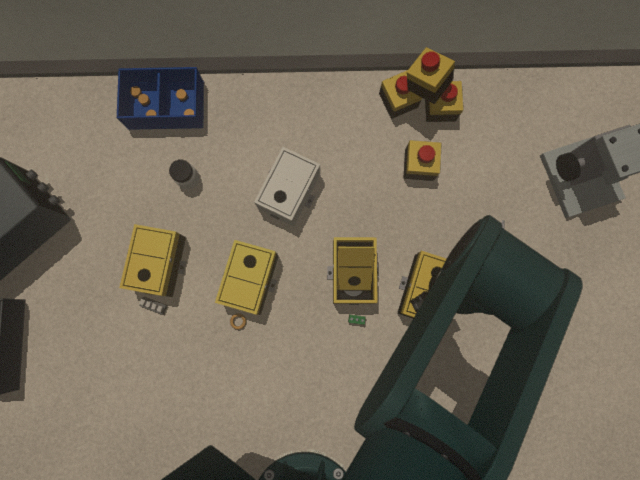

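The raised edge at (238,185) fits about 0.8 rad. The other covers are shut and the parts in view are undisturbed. I'll let the arm settle, then hand in.

Request:
step_arm(
  rows=[
    [0,0,0,0,0,0,0],
    [0,0,0,0,0,0,0],
    [0,0,0,0,0,0,0],
    [0,0,0,0,0,0,0],
    [0,0,0,0,0,0,0],
  ],
)

```text
time: 7.22
tcp_pos: [0.4493, -0.2518, 0.2043]
orientation: [-1.715, 1.571, 1.896]
wrist_force: [-0.3, 0.4, -0.0]
gripper_width: -0.0003
```

```bash
python3 -c "
from rig import env
print(env.job_done())"
```

```text
the job is handed in; nothing more can be done
None
```

I found the free cover, pushed it wide open and handed the job in at about 7 s.

- **Pressing:** The rightmost cover was firm, at 11.7 N after about 2–3 mm. The second from the right gave at about 1.4 N, so I pushed it down 36 mm (no force reading over 2.5 N) and retracted straight up. I did not press the two left-hand covers, because only one could be free.
- **Last checks:** In the final scene picture the opened cover's raised edge matches about 0.8 rad, and it stayed there after the fingers left. The other three covers look shut, and the arm stands clear at a height of 0.20 m.
- **Loose parts:** The parts I could see had not moved. In the last top view the arm hid the screwdriver and the red button head, so I did not measure those two. The button head is partly visible in its place in the scene crop, and the tool never went near the screwdriver's height.

No check failed or disagreed.

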